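# Find the handle with the tired button spring

## Task

One of the three diagnostic handles in the stand has a tired button spring: under the same light squeeze its blue side button sinks much farther than the other two, right to the stop. Find out which it is and lay that handle down gently in the instrument tray, flat on the tray's floor and window side up, and once it lies there squeeze its button right in once more, lightly, to make sure, and let go. Leave the other two resting in their places in the stand, and do not push the penlight or the teal spectacle case about.

Things in the scene. Friction and masses are not known exactly. Their poses are not given: they have to be found in the camera images.
- handle_a: one of three look-alike hand-held diagnostic handles, 150 long: grey rounded bar 30 wide x 28 thick, steel collar, black head 32 wide. Origin at its centre, half-way up. x = along it to the black head, z = out of its face (round window on the head), y = the side where a blue sprung button sticks out. About 0.2 kg; balances 13 mm from the centre towards the head, on the plain bar, which ends 29 mm from the centre.
- handle_b: same as handle_a in looks, size, frame and weight. On each the button (18 across) has its axis along y, 15 mm from the centre towards the tail, half-way up. Untouched it stands 16 mm proud, so far side to button end is 46 mm. It sinks 12 mm at most and springs back. Squeeze it between the fingers, one on the button, one on the far side: the gap tells how far it sinks.
- handle_c: same as handle_a and handle_b. Which of the three is weak cannot be seen. Springs: the weak button goes all the way in (12 mm) under 14 N; the good ones sink only 2 to 3 mm under 20 N and need over 70 N to go all the way in, so squeeze lightly: 20 N is right, 50 N is too much. Carry by the plain bar at the balance point: lifted by the button alone, the heavy head may swing down.
- handle_a_button (a joint): blue button of handle_a: how far it is pushed in, m; 0 = out, 0.012 = all the way in.
- handle_b_button (a joint): blue button of handle_b: how far it is pushed in, m; 0 = out, 0.012 = all the way in.
- handle_c_button (a joint): blue button of handle_c: how far it is pushed in, m; 0 = out, 0.012 = all the way in.
- stand: fixed white stand 165 x 290 mm, 250 high; origin at the middle of its underside, z up, open front at -x. The handles lie on its slope side by side, 92 mm apart, heads up; the slope rises 34 degrees towards +x. Each rests on two cross rests with its tail on a lip, between 18 mm pins with 7 mm play each side; between the rests 14 mm are free below it (under button and balance point).
- shield_edge (a point): middle of the steel front edge (8 mm thick) of the stand's clear dust shield: a level sheet that runs from here, over the stand's whole width, back to its upright back panel. It leaves no room for a gripper pointing straight down on the handles: come in from the front, square to the slope (tool tilted about 34 degrees), and leave the same way.
- instrument_tray: fixed white tray 190 (x) x 300 (y) mm with a rim 16 mm high; origin at the middle of its underside, floor 3 mm above it, z up. Its +y half is empty; a penlight and a small screwdriver lie in its -y third.
- penlight: white penlight 125 mm long, 15 thick, lying in the tray about 115 mm from its middle towards -y, along the tray's x; to be left alone.
- glasses_case: closed teal spectacle case 67 x 162 x 43 mm, lying on the desk behind the tray; to be left alone.

How it is judged:
By the outcome, as a careful person would: the job done as asked, in the order asked, and still so for the second after the job is handed in, with the robot touching nothing.
It also fails if it takes over 66 s, if anything falls off the work surface, if the arm or the gripper's body presses on something with over 40 N, if the wrist force passes 120 N, or if a joint passes its speed limit or range.

## Robot

A 7-joint arm with a two-finger parallel gripper is mounted at the origin on a cart in front of the work surface, level with it; the furniture and walls round the work are solid. World frame = base frame: x ahead of the robot, y to its left, z up, the work surface at z = 0. Lengths are in m, angles in rad, forces in N, time in s.
With the tool pointing down it reaches from about 0.375 to 0.925 m from the base axis. Payload 3.1 kg.
Tool frame: the origin (TCP) lies midway between the tips of the shut fingers; the grasp point (between the pads) lies 19 mm behind it; z points along the fingers, y is the line along which they close (so a half turn about z gives the same grasp; the last joint's range is limited). The gripper opens to 85 mm and grips with 20 to 120 N. Pads are 22 mm wide; open, the fingers measure 114 mm over their backs; the gripper's body (76 mm by 85 mm) begins 54 mm behind the grasp point. The pads swing forward as they close: fully open they stand 13 mm farther back than shut.
Start: joints at [-1.236, 0.383, 0.044, 1.598, -0.018, 1.161, -0.05], TCP at [0.273, 0.59, 0.231] pointing down, gripper open.
Joint ranges: [-2.61, 2.61], [-0.41, 2.15], [-1.48, 1.57], [0, 2.5], [-1.57, 4.71], [0.05, 1.97], [-2.85, 2.85]. Speed limits (rad/s): [2.79, 2.79, 3.14, 3.14, 3.14, 3.14, 3.14].

## Interface

Orientations are given as a unit quaternion [x, y, z, w].
In Python, from workcell import ctrl gives the robot as it stands.
- The arm moves only by the shell command python3 -m jog 'ROWS' [FORCE]. ROWS is JSON, one flat list of numbers, 7 for each row, row after row: the shift along the tool's x, y, z in units of 25 mm (1.0 is 25 mm), then the turn, a rotation vector about the tool's x, y, z in units of 10 degrees (1.0 is 10 degrees), then the gripper's target within -1 to 1 (fully open at 1, half-way at 0, shut at -1). A call has 1 to 20 rows; each row is the pose to reach, as a shift and turn from the pose commanded when the call began, along the tool's axes at that moment; what a row does not reach only later rows make up. A row lasts 1/8 s, in which the tool goes at most 62.5 mm and 10.7 degrees, less where a joint would pass 70% of its speed; a pose out of reach is approached as far as the arm can. A call with a gripper value outside its range is refused whole. The fingers move at their own pace and stop on an object; FORCE is the grip in N (left out, the last holds). Time passes only in rows, so rows that repeat a pose let the fingers close. It gives the time, the measured TCP pose, the force, the opening and the grip force at its end, in the units of the state.
- ctrl.sense(): the state, without advancing time (a new reading comes with each control period).
- ctrl.camera(name): name is "side" or "top" or "wrist"; returns a dict with "color" (420x560x3 uint8, red, green, blue), "intrinsics" (3x3 intrinsics, pixels), "extrinsics" (4x4, takes a point from camera to world coordinates). Camera axes: x right, y down, z forward; pixel columns grow to the right and rows downward; lengths in m; the calibration is good to about 2 mm. A picture is of the moment at which its call begins. There is no depth.
- ctrl.sign_off(): hands the job in; it is judged then, once.
The state is a dict: "t": time; "joints": joint angles; "joint_velocities": joint speeds; "tau": joint torques, N m; "tool_pos": TCP position; "ee_rot": TCP orientation; "contact_force": force on the tool from outside, world axes, zero at the start; "ft_torque": the same for the moment, N m; "gripper_width": finger opening in m; "grasp_force": force on a finger pad.
Only numpy, scipy, OpenCV 4.12 (cv2) and the standard library are available. Lean on these libraries where they do the work, as an engineer would, in place of code of your own. Each camera call takes 0.05 s, during which the arm holds its last target. There are 200 camera calls.

## Working session

There is one attempt and no reset: what is moved stays moved. The work goes in short steps, Python scripts to look and compute and a shell command to move; the robot and the scene stay as the last step left them, time stands still between calls to the robot, and variables do not carry over. Pictures are saved under pics/ and viewed, at most 10 in all, crops included, and the job is handed in when it is done.

```bash
mkdir -p pics; ls; python3 - <<'E'
from workcell import ctrl
import cv2,numpy as np,pickle
s=ctrl.sense(); print({k:np.round(v,3).tolist() for k,v in s.items()})
d={}
for n in ["side","top","wrist"]:
    c=ctrl.camera(n); d[n]=c
    print(n,np.round(c["intrinsics"],1).tolist(),np.round(c["extrinsics"],3).tolist())
pickle.dump(d,open("cams0.pkl","wb"))
a=np.hstack([d["top"]["color"],d["side"]["color"]])
cv2.imwrite("pics/top0.png",d["top"]["color"][...,::-1]);cv2.imwrite("pics/side0.png",d["side"]["color"][...,::-1])
E
```

```text
pics
{'t': 0.0, 'joints': [-1.236, 0.384, 0.044, 1.6, -0.018, 1.161, -0.05], 'joint_velocities': [0.001, -0.002, -0.003, 0.001, -0.0, -0.001, 0.002], 'tau': [-0.0, -43.346, 1.024, -24.951, 0.011, 0.011, 0.0], 'tool_pos': [0.272, 0.589, 0.23], 'ee_rot': [0.215, 0.977, -0.001, -0.0], 'contact_force': [-0.171, 0.172, 0.069], 'ft_torque': [0.004, -0.039, 0.007], 'grasp_force': 0.0, 'gripper_width': 0.086}
side [[514.0, 0.0, 284.2], [0.0, 514.0, 205.4], [0.0, 0.0, 1.0]] [[0.89, -0.273, 0.365, 0.045], [-0.455, -0.527, 0.718, -0.864], [-0.003, -0.805, -0.593, 0.914], [0.0, 0.0, 0.0, 1.0]]
top [[489.4, 0.0, 275.1], [0.0, 489.4, 219.0], [0.0, 0.0, 1.0]] [[0.004, -0.998, 0.069, 0.409], [-1.0, -0.003, 0.015, 0.074], [-0.015, -0.069, -0.998, 1.465], [0.0, 0.0, 0.0, 1.0]]
wrist [[370.0, 0.0, 283.3], [0.0, 370.0, 204.7], [0.0, 0.0, 1.0]] [[0.42, 0.867, 0.269, 0.203], [0.908, -0.4, -0.129, 0.623], [-0.004, 0.298, -0.954, 0.372], [0.0, 0.0, 0.0, 1.0]]
```

View pics/top0.png

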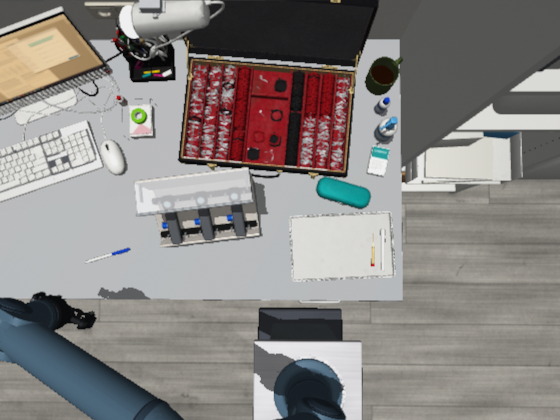

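View pics/side0.png

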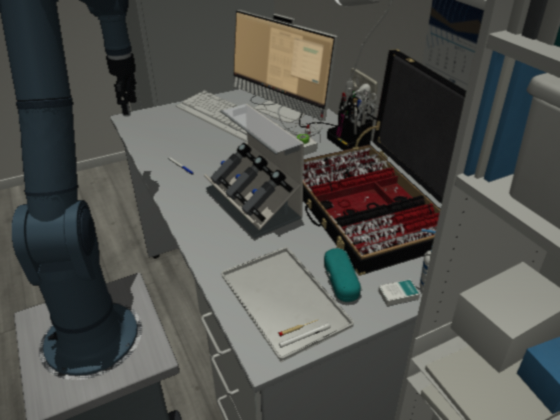

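The top view shows the stand at about (205,208) with three handles at x≈173, 207, 238, the tray at about (342,246), and the case at (343,192). The side view shows the stand at about (255,185) and the tray at about (285,300). I'll enlarge the stand in both.

```bash
python3 - <<'E'
import pickle,cv2,numpy as np
d=pickle.load(open("cams0.pkl","rb"))
def crop(n,x,y,w,h,f): return cv2.resize(d[n]["color"][y:y+h,x:x+w,::-1],None,fx=f,fy=f,interpolation=cv2.INTER_CUBIC)
a=crop("top",130,165,140,85,5); a=cv2.resize(a,(600,364))
cv2.imwrite("pics/c1.png",np.hstack([crop("top",130,165,133,100,3),crop("side",200,95,133,150,3)[:300] if 0 else crop("side",195,130,133,100,3)]))
for n in["top","side"]:
    hsv=cv2.cvtColor(d[n]["color"],cv2.COLOR_RGB2HSV)
    for nm,lo,hi in [("blue",(105,120,60),(125,255,255)),("teal",(80,120,50),(98,255,255))]:
        m=cv2.inRange(hsv,lo,hi); k,l,st,ce=cv2.connectedComponentsWithStats(m)
        print(n,nm,[(np.round(ce[i],1).tolist(),int(st[i,4])) for i in range(1,k) if st[i,4]>6])
E
```

```text
top blue [([386.0, 100.4], 33), ([229.3, 217.4], 30), ([197.0, 221.2], 29), ([164.5, 225.0], 28), ([120.7, 251.2], 49)]
top teal [([145.8, 75.1], 30), ([379.6, 152.7], 119), ([342.9, 192.1], 1045)]
side blue [([187.1, 169.4], 20), ([237.3, 175.3], 12), ([253.9, 190.5], 11)]
side teal [([342.0, 272.7], 1109), ([407.7, 287.6], 105)]
```

View pics/c1.png

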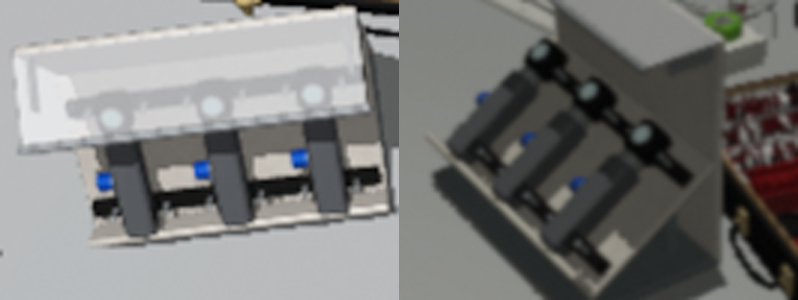

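The crop shows the blue buttons on the +y side of each handle. In the top view they are at (164.5,225), (197,221), (229,217), and in the side view at about (223,163), (237,175), (254,190.5). Next I triangulate them.

```bash
cat > h.py <<'E'
import numpy as np,cv2,pickle
from scipy.spatial.transform import Rotation as R
def ray(c,p):
    K,E=c["intrinsics"],c["extrinsics"]; v=E[:3,:3]@np.linalg.inv(K)@[p[0],p[1],1]; return E[:3,3],v/np.linalg.norm(v)
def onz(c,p,z): o,v=ray(c,p); return o+v*(z-o[2])/v[2]
def tri(cs,ps):
    A=np.zeros((3,3));b=np.zeros(3);L=[]
    for c,p in zip(cs,ps):
        o,v=ray(c,p);P=np.eye(3)-np.outer(v,v);A+=P;b+=P@o;L.append((P,o))
    x=np.linalg.solve(A,b); return x,[float(np.linalg.norm(P@(x-o))) for P,o in L]
E
python3 - <<'E'
from h import *
d=pickle.load(open("cams0.pkl","rb"));T,S=d["top"],d["side"]
B=[]
for t,s in [((164.5,225),(223.3,163)),((197,221.2),(237.3,175.3)),((229.3,217.4),(253.9,190.5))]:
    x,e=tri([T,S],[t,s]);B.append(x);print("btn",x.round(4),np.round(e,4))
B=np.array(B);u=B[0]-B[2];print("yaw",np.degrees(np.arctan2(u[1],u[0]))-90,np.linalg.norm(u)/2)
# shield front edge ends in top crop
for p,s in [((20,148),None),((368,108),None)]:
    for z in(.2,.25):print("edge",onz(T,(130+p[0]/3,165+p[1]/3),z).round(3))
# stand front lower corners (top)
for p in [(92,242),(390,210)]: print("front",onz(T,(130+p[0]/3,165+p[1]/3),.0).round(3),onz(T,(130+p[0]/3,165+p[1]/3),.05).round(3))
# windows: tops
for t,s in [((112,119),(546,53)),((212,106),(593,92)),((313,93),(645,135))]:
    x,e=tri([T,S],[(130+t[0]/3,165+t[1]/3),(195+(s[0]-399)/3,130+s[1]/3)]);print("win",x.round(4),np.round(e,4))
g=cv2.cvtColor(T["color"],cv2.COLOR_RGB2HSV)
print([onz(T,p,0.016).round(3).tolist() for p in [(290,213),(390,212),(394,277),(293,280)]], "pen",onz(T,(382,250),.015).round(3),"case",onz(T,(343,192),.04).round(3))
E
```

```text
btn [0.4853 0.4069 0.0938] [0.0006 0.0006]
btn [0.4945 0.3148 0.1   ] [0.0022 0.0022]
btn [0.5059 0.2243 0.0983] [0.0019 0.0019]
yaw 6.4381931881446235 0.09188716076220245
edge [0.508 0.454 0.2  ]
edge [0.504 0.439 0.25 ]
edge [0.543 0.152 0.2  ]
edge [0.538 0.149 0.25 ]
front [0.429 0.44  0.   ] [0.428 0.427 0.05 ]
front [0.462 0.142 0.   ] [0.46  0.139 0.05 ]
win [0.5425 0.3869 0.142 ] [0.004 0.004]
win [0.5534 0.2963 0.1426] [0.0028 0.0028]
win [0.5646 0.2049 0.143 ] [0.0019 0.0019]
[[0.527, 0.052, 0.016], [0.531, -0.244, 0.016], [0.34, -0.253, 0.016], [0.33, 0.043, 0.016]] pen [ 0.419 -0.219  0.015] case [ 0.587 -0.102  0.04 ]
```

```bash
cat >> h.py <<'E'
def frame(yaw,tilt):  # columns: tool x=-handle x, tool y=handle y, tool z=-handle z
    c,s=np.cos(yaw),np.sin(yaw);ct,st=np.cos(tilt),np.sin(tilt)
    h=np.array([c*ct,s*ct,st]);y=np.array([-s,c,0]);n=np.cross(h,y);return h,y,n,np.stack([-h,y,-n],1)
def go(p,Rt):
    from workcell import ctrl
    s=ctrl.sense();R0=R.from_quat(s["ee_rot"]);d=R0.inv().apply(np.array(p)-s["tool_pos"])/.025
    r=(R0.inv()*R.from_matrix(Rt)).as_rotvec(degrees=True)/10
    print("t",s["t"],"row",np.round(d,2).tolist(),np.round(r,2).tolist(),"w",round(s["gripper_width"],4))
E
python3 - <<'E'
from h import *
h,y,n,Rt=frame(np.radians(6.5),np.radians(34))
go(np.array([.4945,.300,.1])+.12*n,Rt)
E
```

```text
t 0.15 row [-10.63, -8.17, 1.25] [-0.94, -3.32, -3.03] w 0.0853
```

```bash
python3 -m jog '[-4,-3,0.4,-0.4,-1.3,-1.2,1,-10.6,-8.2,1.2,-0.94,-3.32,-3.03,1,-10.6,-8.2,1.2,-0.94,-3.32,-3.03,1,-10.6,-8.2,1.2,-0.94,-3.32,-3.03,1,-10.6,-8.2,1.2,-0.94,-3.32,-3.03,1,-10.6,-8.2,1.2,-0.94,-3.32,-3.03,1,-10.6,-8.2,1.2,-0.94,-3.32,-3.03,1,-10.6,-8.2,1.2,-0.94,-3.32,-3.03,1,-10.6,-8.2,1.2,-0.94,-3.32,-3.03,1,-10.6,-8.2,1.2,-0.94,-3.32,-3.03,1,-10.6,-8.2,1.2,-0.94,-3.32,-3.03,1]' 20
python3 - <<'E'
from h import *
from workcell import ctrl
c=ctrl.camera("wrist");pickle.dump(c,open("w1.pkl","wb"));cv2.imwrite("pics/w1.png",c["color"][...,::-1])
h,y,n,Rt=frame(np.radians(6.5),np.radians(34))
go(np.array([.4945,.300,.1])+.12*n,Rt)
hsv=cv2.cvtColor(c["color"],cv2.COLOR_RGB2HSV);m=cv2.inRange(hsv,(105,120,50),(125,255,255))
k,l,st,ce=cv2.connectedComponentsWithStats(m);print([(ce[i].round(1).tolist(),st[i].tolist()) for i in range(1,k) if st[i,4]>30])
E
```

```text
t: 1.52
tool_pos: [0.427, 0.2935, 0.2013]
ee_rot: [-0.054, 0.955, 0.018, 0.293]
contact_force: [-0.2, -0.3, -0.6]
gripper_width: 0.0854
grasp_force: 0.0
t 1.575 row [0.02, -0.04, 0.07] [0.01, 0.01, -0.0] w 0.0854
[([300.9, 189.5], [292, 179, 19, 22, 414]), ([424.9, 188.5], [416, 178, 19, 22, 347]), ([180.1, 190.4], [168, 180, 25, 22, 503])]
```

View pics/w1.png

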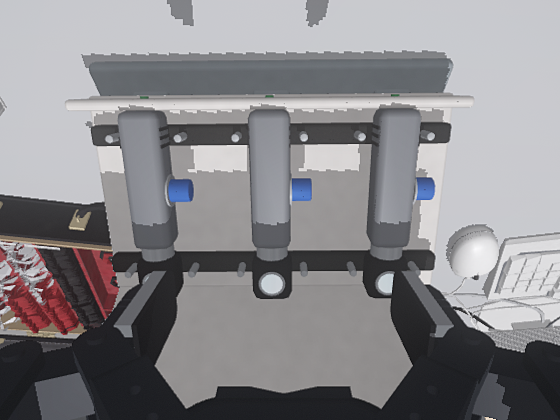

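The picture shows the three handles square to the tool, with button tips (right edges) near u=193, 311 and 435 at v≈190. The middle bar spans u 250–290 and there are no obstructions.

```bash
python3 - <<'E'
from h import *
c=pickle.load(open("w1.pkl","rb"));K,E=c["intrinsics"],c["extrinsics"]
h,y,n,Rt=frame(np.radians(6.5),np.radians(34))
d=pickle.load(open("cams0.pkl","rb"));T=d["top"]
P=[]
for u,v,t in [(435,188.5,(164.5,225)),(311,189.5,(197,221.2)),(193,190.4,(229.3,217.4))]:
    f=lambda u,v,Z:(E[:3,:3]@(np.linalg.inv(K)@[u,v,1])*Z+E[:3,3])
    p=f(u,v,.281);P.append(p);print("tip",p.round(4),"tri blob top+wrist",[q.round(4).tolist() if hasattr(q,'round') else np.round(q,4) for q in tri([T,c],[t,(u-9,v)])])
P=np.array(P);uu=P[0]-P[2];print(np.degrees(np.arctan2(-uu[0],uu[1])),np.linalg.norm(uu)/2, uu[2])
# window triangulation with top
for t,s in [((112,119),(384,284)),((212,106),(272,284))]:
    print("win",tri([T,c],[(130+t[0]/3,165+t[1]/3),s]))
# in stand coords of mid point
print("handle edges mid v=190", [(f(u,190,.268)).round(4) for u in(250,290)])
E
```

```text
tip [0.4822 0.4173 0.0914] tri blob top+wrist [[0.4853, 0.4096, 0.0896], array([0.0021, 0.0021])]
tip [0.4933 0.3238 0.0919] tri blob top+wrist [[0.4972, 0.3167, 0.0891], array([0.0008, 0.0008])]
tip [0.5039 0.2348 0.0924] tri blob top+wrist [[0.5087, 0.2258, 0.0885], array([0.0012, 0.0012])]
6.785816339411365 0.09189461112992629 -0.0009868871552119185
win (array([0.53860146, 0.38734729, 0.14441786]), [0.00043649914458637014, 0.0004364991445862607])
win (array([0.55075757, 0.2987435 , 0.14297429]), [0.0014115395693847337, 0.0014115395693846619])
handle edges mid v=190 [array([0.4889, 0.2778, 0.1007]), array([0.4856, 0.3066, 0.1007])]
```

```bash
cat >> h.py <<'E'
H,Y,N,RS=frame(np.radians(6.7),np.radians(34))
A=[np.array([.4873,.3865,.091]),np.array([.4985,.2925,.091]),np.array([.509,.204,.091])] # button axis on handle mid-plane
E
python3 - <<'E'
from h import *
go(A[1]+.005*Y+.06*N,RS); go(A[1]+.005*Y-.013*N,RS)
E
```

```text
t 1.575 row [0.12, -0.17, 2.84] [-0.0, 0.01, -0.02] w 0.0854
t 1.575 row [0.12, -0.17, 5.76] [-0.0, 0.01, -0.02] w 0.0854
```

```bash
python3 -m jog '[0.12,-0.17,1.4,0,0,0,1,0.12,-0.17,2.8,0,0,0,1,0.12,-0.17,3.6,0,0,0,1,0.12,-0.17,4.4,0,0,0,1,0.12,-0.17,5.0,0,0,0,1,0.12,-0.17,5.5,0,0,0,1,0.12,-0.17,5.75,0,0,0,1,0.12,-0.17,5.75,0,0,0,1]' 20
python3 - <<'E'
from h import *
from workcell import ctrl
c=ctrl.camera("wrist");cv2.imwrite("pics/w2.png",c["color"][...,::-1])
go(A[1]+.005*Y-.013*N,RS)
E
```

```text
t: 2.58
tool_pos: [0.5052, 0.2976, 0.0802]
ee_rot: [-0.054, 0.955, 0.017, 0.292]
contact_force: [-0.4, 0.0, -0.4]
gripper_width: 0.0855
grasp_force: 0.0
t 2.625 row [0.01, 0.02, 0.01] [-0.0, 0.01, -0.02] w 0.0855
```

View pics/w2.png

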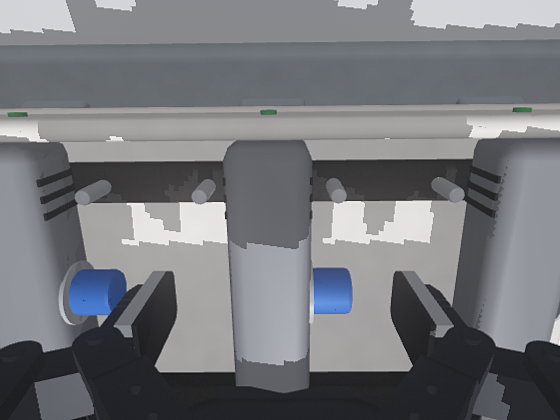

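The fingers straddle the middle handle: bar at u 230–310, button at (332,290), pads at v≈272–335. They clear the pins and neighbours, so I squeeze.

```bash
python3 -m jog '[0,0,0,0,0,0,-1,0,0,0,0,0,0,-1,0,0,0,0,0,0,-1,0,0,0,0,0,0,-1,0,0,0,0,0,0,-1,0,0,0,0,0,0,-1,0,0,0,0,0,0,-1,0,0,0,0,0,0,-1,0,0,0,0,0,0,-1,0,0,0,0,0,0,-1]' 20
```

```text
t: 3.88
tool_pos: [0.5051, 0.2988, 0.0816]
ee_rot: [-0.054, 0.954, 0.018, 0.293]
contact_force: [-6.0, -0.3, 6.7]
gripper_width: 0.0431
grasp_force: 19.0
```

```bash
python3 -m jog '[0,0,0,0,0,0,1,0,0,0,0,0,0,1,0,0,0,0,0,0,1,0,0,0,0,0,0,1,0,0,0,0,0,0,1,0,0,-1,0,0,0,1,0,0,-2.5,0,0,0,1,0,0,-3,0,0,0,1,0,0,-3,0,0,0,1,0,2,-3,0,0,0,1,0,3.7,-3,0,0,0,1,0,3.79,-3,0,0,0,1,0,3.79,-2.6,0,0,0,1,0,3.79,-1.6,0,0,0,1,0,3.79,-0.8,0,0,0,1,0,3.79,-0.3,0,0,0,1,0,3.79,0,0,0,0,1,0,3.79,0,0,0,0,1]' 20
python3 -c "
from h import *
go(A[0]+.005*Y-.013*N,RS)"
```

```text
t: 6.12
tool_pos: [0.4948, 0.391, 0.0802]
ee_rot: [-0.053, 0.955, 0.017, 0.292]
contact_force: [-0.3, -0.5, -0.1]
gripper_width: 0.085
grasp_force: 0.0
t 6.125 row [0.02, 0.06, -0.02] [-0.01, 0.01, -0.03] w 0.085
```

```bash
python3 -m jog '[0,0,0,0,0,0,-1,0,0,0,0,0,0,-1,0,0,0,0,0,0,-1,0,0,0,0,0,0,-1,0,0,0,0,0,0,-1,0,0,0,0,0,0,-1,0,0,0,0,0,0,-1,0,0,0,0,0,0,-1,0,0,0,0,0,0,-1,0,0,0,0,0,0,-1]' 20
```

```text
t: 7.38
tool_pos: [0.4952, 0.3866, 0.0814]
ee_rot: [-0.051, 0.955, 0.013, 0.293]
contact_force: [-8.5, -8.8, 13.1]
gripper_width: 0.0337
grasp_force: 18.3
```

Width 33.7 mm: the +y handle's button goes fully in, so this is the weak one (the middle one sank only 3 mm). Next I open, slide 28 mm to the balance point and grip the bar.

```bash
python3 -m jog '[0,0,0,0,0,0,1,0,0,0,0,0,0,1,0,0,0,0,0,0,1,0,0,0,0,0,0,1,0,-0.25,-0.1,0,0,0,1,-0.5,-0.25,-0.1,0,0,0,1,-1.12,-0.25,-0.1,0,0,0,1,-1.12,-0.25,-0.1,0,0,0,1]' 20
python3 - <<'E'
from h import *
from workcell import ctrl
c=ctrl.camera("wrist");cv2.imwrite("pics/w3.png",c["color"][...,::-1])
go(A[0]+.028*H-.011*N,RS)
E
```

```text
t: 8.38
tool_pos: [0.5184, 0.3876, 0.0996]
ee_rot: [-0.052, 0.954, 0.018, 0.293]
contact_force: [0.3, 0.4, -0.3]
gripper_width: 0.0854
grasp_force: 0.0
t 8.425 row [0.05, 0.1, 0.03] [-0.01, 0.01, -0.03] w 0.0855
```

View pics/w3.png

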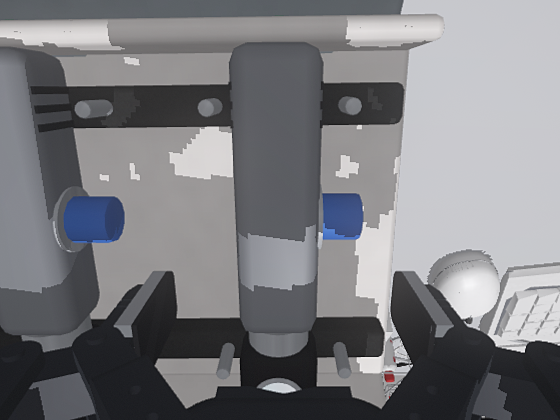

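The bar is centred between the fingers (u≈240–318), with the pads landing at v≈263–317, clear of the button (to v 240) and the collar (from v 330). I grip and lift along the slope normal.

```bash
python3 -m jog '[0,0,0,0,0,0,-1,0,0,0,0,0,0,-1,0,0,0,0,0,0,-1,0,0,0,0,0,0,-1,0,0,0,0,0,0,-1,0,0,0,0,0,0,-1,0,0,0,0,0,0,-1,0,0,-0.2,0,0,0,-1,0,0,-0.6,0,0,0,-1,0,0,-1.4,0,0,0,-1,0,0,-2.4,0,0,0,-1,0,0,-3.6,0,0,0,-1,0,0,-4.8,0,0,0,-1,0,0,-5.6,0,0,0,-1,0,0,-5.6,0,0,0,-1]' 40
python3 - <<'E'
from h import *
h,y,n,Rt=frame(np.radians(1.5),0)
g=np.array([.432,-.035,.017])+.013*h   # balance point
go(g+[0,0,.12],Rt)
E
```

```text
t: 10.3
tool_pos: [0.4386, 0.3802, 0.2164]
ee_rot: [-0.054, 0.954, 0.019, 0.293]
contact_force: [0.5, 0.0, -2.4]
gripper_width: 0.0293
grasp_force: 39.8
t 10.3 row [3.09, -16.53, 1.63] [0.18, 3.42, 0.48] w 0.0293
```

```bash
python3 -m jog '[0,0,-1,0,0,0,-1,0,0,-2,0,0,0,-1,0,-0.5,-3,0,0,0,-1,0,-2,-3,0,0,0,-1,0,-4,-3,0,0,0,-1,0,-6,-3,0,0,0,-1,0,-8,-3,0,0,0,-1,0,-10,-3,0,0,0,-1,0,-12,-3,0,0,0,-1,0,-13.5,-3,0,0,0,-1,0.6,-14.6,-2,0,0.7,0,-1,1.2,-15.6,-1,0.1,1.4,0.2,-1,1.8,-16.2,0,0.1,2.1,0.3,-1,2.5,-16.5,0.8,0.2,2.8,0.4,-1,3.1,-16.5,1.6,0.2,3.42,0.5,-1,3.1,-16.5,1.6,0.2,3.42,0.5,-1,3.1,-16.5,1.6,0.2,3.42,0.5,-1]' 40
python3 - <<'E'
from h import *
from workcell import ctrl
h,y,n,Rt=frame(np.radians(1.5),0)
g=np.array([.432,-.035,.017])+.013*h
go(g+[0,0,.12],Rt)
t=ctrl.camera("top");s=ctrl.camera("side");w=ctrl.camera("wrist");pickle.dump((t,s,w),open("c2.pkl","wb"))
im=np.hstack([w["color"][:,:,::-1],np.vstack([cv2.resize(t["color"][190:300,270:410,::-1],(240,190)),cv2.resize(s["color"][200:360,200:360,::-1],(240,230))])])
cv2.imwrite("pics/w4.png",im)
E
```

```text
t: 12.42
tool_pos: [0.4436, -0.0361, 0.1369]
ee_rot: [-0.01, 1.0, -0.003, -0.001]
contact_force: [0.1, -0.4, -2.2]
gripper_width: 0.0295
grasp_force: 40.1
t 12.425 row [-0.06, 0.05, -0.0] [-0.04, -0.01, -0.03] w 0.0295
```

View pics/w4.png

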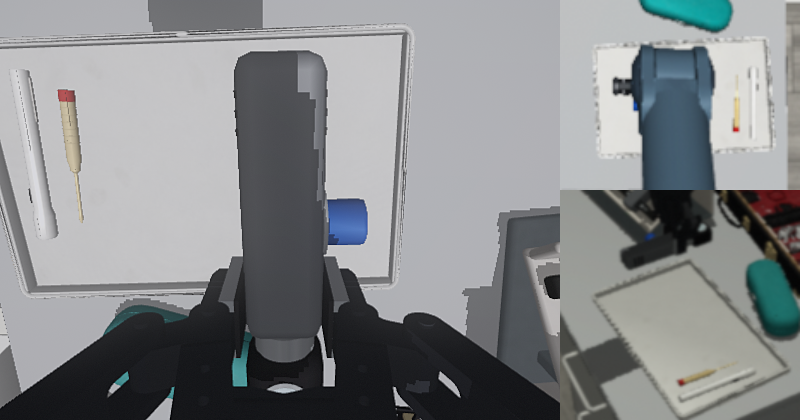

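The wrist view shows the handle gripped straight, window side up, above the empty tray half. The tray's +y corners are at (410,28) and (397,292); penlight and screwdriver are far to the left (u<85). I check the tray corners before lowering.

```bash
python3 - <<'E'
from h import *
t,s,w=pickle.load(open("c2.pkl","rb"))
for p in[(412,26),(398,290),(0,40),(28,296)]: print(onz(w,p,.016).round(4))
for p in[(236,200),(325,200)]: print("h",onz(w,p,.15).round(4))
# side-view tray corners in crop coords
for p in[(597,295),(692,262)]: print("side",onz(s,(200+(p[0]-560)*160/240,200+(p[1]-190)*160/230),.016).round(4))
E
```

```text
[0.3266 0.046  0.016 ]
[0.5196 0.0586 0.016 ]
[ 0.3401 -0.2241  0.016 ]
[ 0.5322 -0.2413  0.016 ]
h [ 0.4065 -0.0524  0.15  ]
h [ 0.4058 -0.0197  0.15  ]
side [0.3357 0.0378 0.016 ]
side [0.5164 0.042  0.016 ]
```

```bash
python3 -m jog '[0.1,0.05,1,-0.04,0,-0.17,-1,0.1,0.05,2,-0.04,0,-0.17,-1,0.1,0.05,3,-0.04,0,-0.17,-1,0.1,0.05,4,-0.04,0,-0.17,-1,0.1,0.05,4.5,-0.04,0,-0.17,-1,0.1,0.05,4.8,-0.04,0,-0.17,-1,0.1,0.05,4.9,-0.04,0,-0.17,-1,0.1,0.05,5.0,-0.04,0,-0.17,-1,0.1,0.05,5.0,-0.04,0,-0.17,-1]' 40
python3 -m jog '[0,0,0.05,0,0,0,-1,0,0,0.1,0,0,0,-1,0,0,0.1,0,0,0,-1]' 40
```

```text
t: 13.7
tool_pos: [0.4416, -0.035, 0.0124]
ee_rot: [-0.025, 1.0, 0.001, -0.001]
contact_force: [0.1, 0.5, -1.9]
gripper_width: 0.0293
grasp_force: 40.1
t: 14.08
tool_pos: [0.441, -0.035, 0.0095]
ee_rot: [-0.025, 1.0, 0.001, -0.001]
contact_force: [0.2, -0.5, -2.2]
gripper_width: 0.0292
grasp_force: 40.1
```

```bash
python3 -m jog '[0,0,0.04,0,0,0,-1,0,0,0.08,0,0,0,-1,0,0,0.08,0,0,0,-1]' 40; python3 -m jog '[0,0,0.03,0,0,0,-1,0,0,0.05,0,0,0,-1,0,0,0.05,0,0,0,-1]' 40
```

```text
t: 14.45
tool_pos: [0.4413, -0.035, 0.0077]
ee_rot: [-0.025, 1.0, 0.001, -0.001]
contact_force: [-0.5, -0.5, 0.2]
gripper_width: 0.0292
grasp_force: 40.4
t: 14.82
tool_pos: [0.4413, -0.035, 0.0076]
ee_rot: [-0.025, 1.0, 0.001, -0.002]
contact_force: [-4.7, -0.1, 13.3]
gripper_width: 0.0292
grasp_force: 42.0
```

```bash
python3 -m jog '[0,0,-0.06,0,0,0,-1,0,0,-0.06,0,0,0,-1,0,0,-0.06,0,0,0,-0.6,0,0,-0.06,0,0,0,0.2,0,0,-0.06,0,0,0,1,0,0,-0.06,0,0,0,1,0,0,-0.06,0,0,0,1,0,0,-0.06,0,0,0,1,0.5,0.15,-0.06,0,0,0,1,1.12,0.2,-0.06,0,0,0,1,1.12,0.2,-0.06,0,0,0,1]' 20
python3 - <<'E'
from h import *
from workcell import ctrl
w=ctrl.camera("wrist");cv2.imwrite("pics/w5.png",w["color"][:,:,::-1])
E
```

```text
t: 16.2
tool_pos: [0.4098, -0.0314, 0.0074]
ee_rot: [-0.025, 1.0, 0.001, -0.003]
contact_force: [-0.3, 0.6, 0.6]
gripper_width: 0.0851
grasp_force: 0.0
```

View pics/w5.png

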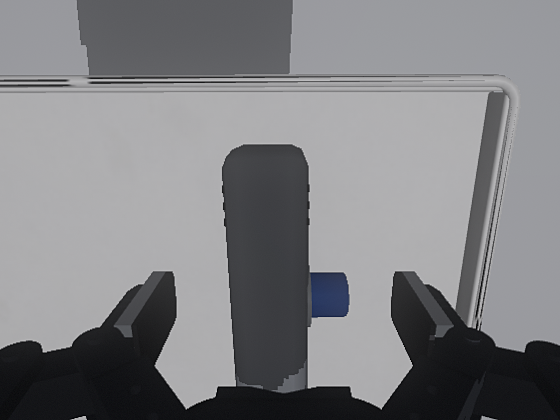

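The handle lies flat in the tray with the button at (330,295) between the pads and clear of the rim. I squeeze lightly, then release.

```bash
python3 -m jog '[0,0,0,0,0,0,-1,0,0,0,0,0,0,-1,0,0,0,0,0,0,-1,0,0,0,0,0,0,-1,0,0,0,0,0,0,-1,0,0,0,0,0,0,-1,0,0,0,0,0,0,-1,0,0,0,0,0,0,-1,0,0,0,0,0,0,-1,0,0,0,0,0,0,-1]' 20
```

```text
t: 17.5
tool_pos: [0.4143, -0.0346, 0.009]
ee_rot: [-0.024, 1.0, -0.001, -0.0]
contact_force: [-2.9, -6.6, 11.4]
gripper_width: 0.0336
grasp_force: 20.1
```

```bash
python3 -m jog '[0,0,0,0,0,0,-0.6,0,0,0,0,0,0,-0.2,0,0,0,0,0,0,0.3,0,0,0,0,0,0,1,0,0,0,0,0,0,1,0,0,0,0,0,0,1,0,0,0,0,0,0,1,0,0,-1,0,0,0,1,0,0,-3,0,0,0,1,0,0,-5,0,0,0,1,0,0,-7,0,0,0,1,0,0,-8,0,0,0,1,0,0,-8,0,0,0,1]' 20
python3 - <<'E'
from h import *
from workcell import ctrl
w=ctrl.camera("wrist");t=ctrl.camera("top");s=ctrl.camera("side")
r=lambda a:cv2.resize(a[:,:,::-1],(400,300))
cv2.imwrite("pics/w6.png",np.vstack([np.hstack([r(w["color"]),r(t["color"][150:300,130:330] if 0 else t["color"][130:310,150:390])]),np.hstack([r(s["color"][130:340,180:460]),r(t["color"][165:265,130:263])])]))
E
```

```text
t: 19.12
tool_pos: [0.4152, -0.0315, 0.2101]
ee_rot: [-0.025, 1.0, 0.001, 0.002]
contact_force: [-0.6, 0.3, 0.2]
gripper_width: 0.0853
grasp_force: 0.0
```

View pics/w6.png

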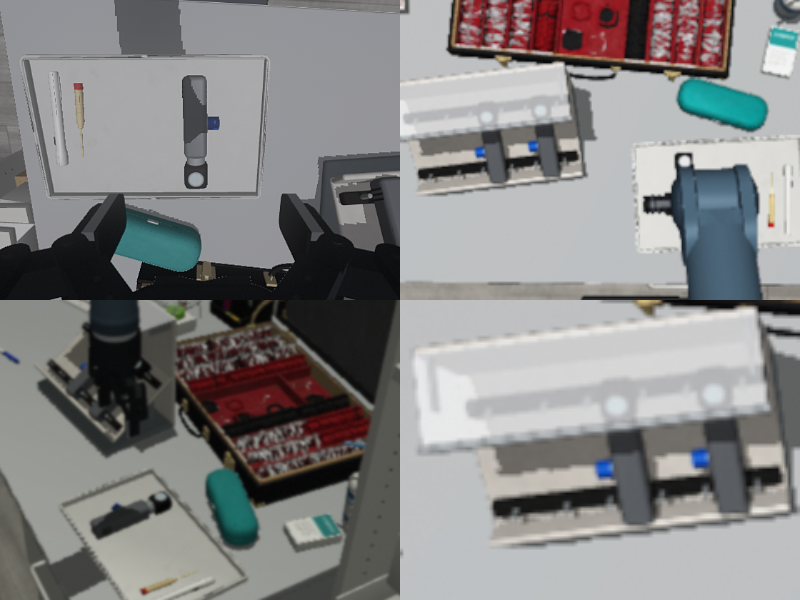

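The picture shows the handle lying flat inside the tray, window up, with the button sprung back out. The other two handles are in their places, and the penlight and spectacle case have not moved.

```bash
python3 -c "
from workcell import ctrl
print(ctrl.sign_off())"
```

```text
the job is handed in; nothing more can be done
None
```

The weak handle is the +y one: at 20 N its button sank about 12 mm, to the stop, against 3 mm for the middle one (the third I left untested). It now lies flat and window up in the tray, its button was pressed right in once more and let go, and the job is handed in at about 19 s.

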